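# Clip the keeper and present the green tin

### The job

On the tea carousel, swing the raised keeper bar all the way down over the green tin until it snaps into its clip. Then turn the carousel until the green tin stands squarely at the red arrow on the stand's front, and finish still holding the bar's red knob, keeping the carousel still. Leave the flask, cup, pear and phone where they are.

Things in the scene. Friction and masses are not known exactly. Their poses are not given: they have to be found in the camera images.
- stand: fixed stand of the carousel: black disc, 230 mm across, 10 mm high, with a white tongue (60 mm wide, 15 mm high) reaching out to 190 mm from the centre and bearing a red arrow: the front. Origin on the table at the turning axis; -x points from the axis to the arrow, z up. Place and yaw differ in each run.
- carousel (a joint): angle of the turntable on the stand (rad), counterclockwise from above, endless: 0 or a multiple of 2 pi has the green tin at the arrow. Turns freely either way, light friction (0.04 N m), no spring, stays where it is left.
- turntable (a point): centre of the wooden turntable's top, on the turning axis, 22 mm above the table; disc 250 mm across. It carries four fixed tins (62 mm across, lid tops at 100 mm, centres 78 mm from the axis, 90 degrees apart), one all green, three bare metal, and a steel hub column (24 mm across) with the keeper's hinge fork (25 mm wide, top at 123 mm).
- green_tin (a point): centre of the green tin's lid top, 78 mm from the turning axis, 100 mm above the table.
- keeper_hinge (a point): middle of the keeper bar's hinge, 20 mm from the turning axis towards the green tin, 112 mm above the table. The hinge pin is level and square to the line from the axis to the green tin. The bar turns with the carousel.
- keeper (a joint): angle of the keeper bar (rad): 0 is shut, level over the green tin's lid, against its stop; it grows as the bar is raised in the upright plane through the axis and the green tin, up to 1.25. It stays where it is left (hinge friction 0.12 N m). Near the end it snaps past two small sprung balls, 25 mm from the hinge, which then hold it shut; 5 N down on the knob is ample.
- knob: red ball knob, 30 mm across, the bar's handle, turning freely on its stem; origin at its centre. The bar is a 12 mm rod running 85 mm from the hinge; at its end a 10 mm stem square to it carries it, centre 36 mm off the bar's middle line. Bar raised by angle a: ball centre 20 + 85 cos a - 36 sin a mm from the turning axis towards the green tin, 112 + 85 sin a + 36 cos a mm above the table.
- bar_end (a point): outer end of the bar, at the foot of the knob's stem, on the bar's middle line, 85 mm from the hinge. Bar shut: 105 mm from the turning axis, 112 mm above the table, the stem upright; nothing is beside the ball and stem above 120 mm.
- flask: bystander: black drinking flask with a grey cap and loop handle, 74 mm across, 235 mm high, standing; origin at the centre of its underside.
- cup: bystander: paper cup with coloured dots and a wooden stirrer, 72 mm across, 88 mm high (stirrer to 125 mm), standing; origin at the centre of its underside.
- pear: bystander: yellow pear, 64 mm across, 74 mm high, standing; origin at the centre of its underside.
- phone: bystander: black phone lying flat, 72 x 148 x 9 mm, long side along its y; origin at the centre of its underside.

How it is judged:
By the outcome, as a careful person would: the job done as asked, in the order asked, and still so for the second after the job is handed in, while the arm keeps its last pose, push and grip.
It also fails if it takes over 48 s, if anything falls off the work surface, if the arm or the gripper's body presses on something with over 40 N, if the wrist force passes 120 N, or if a joint passes its speed limit or range.

### The arm

A 6-joint arm with a two-finger parallel gripper is mounted at the origin on the work surface. World frame = base frame: x ahead of the robot, y to its left, z up, the work surface at z = 0. Lengths are in mm, angles in degrees, forces in N, time in s.
With the tool pointing down it reaches from about 350 to 850 mm from the base axis. Payload 8.1 kg.
Tool frame: the origin (TCP) lies midway between the tips of the shut fingers; the grasp point (between the pads) lies 19 mm behind it; z points along the fingers, y is the line along which they close (so a half turn about z gives the same grasp; the last joint's range is limited). The gripper opens to 85 mm and grips with 20 to 120 N. Pads are 22 mm wide; open, the fingers measure 114 mm over their backs; the gripper's body (76 mm by 85 mm) begins 54 mm behind the grasp point. The pads swing forward as they close: fully open they stand 13 mm farther back than shut.
Start: joints at [-4.893, 7.471, 85.268, -0, 87.261, -4.893], TCP at [600.004, 0.022, 231.292] pointing down, gripper open.
Joint ranges: [-169.43, 169.43], [-51.17, 129.36], [1.28, 143.12], [-76.62, 256.62], [0, 156.53], [-152.29, 152.29]. Speed limits (degrees/s): [136.94, 136.94, 159.86, 180, 180, 180].

### API

Orientations are given as [roll, pitch, yaw] about the fixed x, y, z axes, in that order (R = Rz(yaw) Ry(pitch) Rx(roll)).
In Python, from bench import r gives the robot as it stands. The module is installed in compiled form; this text tells all that it offers.
- The arm moves only by the tool jog_arm, never from a script. Its argument "rows" is a list of rows, each a list of 2 entries, a list of its own where there are three numbers: the shift along the tool's x, y, z in mm, then the turn, a rotation vector about the tool's x, y, z in rad. A call has 1 to 10 rows; each row is the pose to reach, as a shift and turn from the pose commanded when the call began, along the tool's axes at that moment; what a row does not reach only later rows make up. A row lasts 1/10 s, in which the tool goes at most 50 mm and 8.59 degrees, less where a joint would pass 70% of its speed; a pose out of reach is approached as far as the arm can. A call with a gripper value outside its range is refused whole. "grip" is the finger opening in mm, from 0 to 85.4, set as the call begins (left out, the last holds). The fingers move at their own pace and stop on an object; "force" is the grip in N (left out, the last holds). Time passes only in rows, so rows that repeat a pose let the fingers close. It gives the time, the measured TCP pose, the force, the opening and the grip force at its end, in the units of the state.
- r.sense(): the state, without advancing time (a new reading comes with each control period).
- r.snapshot(name): name is "scene" or "side" or "wrist"; returns (picture, depth): 384x512x3 uint8, blue, green, red; 384x512 float32, mm along the optical axis (not along the pixel's ray), 0 where there is no reading.
- r.camera_params(name): a dict with "fx", "fy", "cx", "cy" (pixels), "pose" (4x4, takes a point from camera to world coordinates); the wrist camera has in their place "tool_from_camera" (4x4, takes a point from camera to tool coordinates, whose origin is the TCP and whose axes are the flange's). Camera axes: x right, y down, z forward; pixel columns grow to the right and rows downward; lengths in mm; the calibration is good to about 2 mm. A picture is of the moment at which its call begins: read the wrist's pose just before it. camera_params takes no time and is no camera call.
- r.hand_in(): hands the job in; it is judged then, once.
The state is a dict: "time": time; "joint_pos": joint angles; "qd": joint speeds; "joint_efforts": joint torques, N m; "tool_pos": TCP position; "tcp_rot": TCP orientation; "ft_force": force on the tool from outside, world axes, zero at the start; "wrist_torque": the same for the moment, N m; "finger_gap": finger opening in mm; "grip_force": force on a finger pad.
Only numpy, scipy, OpenCV 4.12 (cv2) and the standard library are available. Lean on these libraries where they do the work, as an engineer would, in place of code of your own. Each camera call takes 0.05 s, during which the arm holds its last target. There are 200 camera calls.

## Working session

There is one attempt and no reset: what is moved stays moved. The work goes in short steps, Python scripts to look and compute and a tool call to move; the robot and the scene stay as the last step left them, time stands still between calls to the robot, and variables do not carry over. Pictures are saved under pics/ and viewed, at most 10 in all, crops included, and the job is handed in when it is done.

Besides the shell and the picture viewer there is one more tool, called after "Request:" as name(argument=value, ...), one argument or row to a line, values as JSON. jog_arm: Moves the arm, as the interface text tells. Its arguments: {"type":"object","properties":{"rows":{"type":"array"},"grip":{"type":"number"},"force":{"type":"number"}},"required":["rows"]}

```bash
mkdir -p pics; cat > h.py <<'E'
import numpy as np, cv2
from bench import r
def cloud(n):
    s=r.sense(); im,d=r.snapshot(n); p=r.camera_params(n)
    if n=='wrist':
        from scipy.spatial.transform import Rotation as R
        T=np.eye(4);T[:3,:3]=R.from_euler('xyz',s['tcp_rot'],degrees=True).as_matrix();T[:3,3]=s['tool_pos']
        T=T@p['tool_from_camera']
    else:T=p['pose']
    v,u=np.mgrid[:384,:512]
    P=np.stack([(u-p['cx'])/p['fx']*d,(v-p['cy'])/p['fy']*d,d],-1)@T[:3,:3].T+T[:3,3]
    P[d==0]=np.nan
    return im,P
E
python3 - <<'E'
from h import *
a=[]
for n in('scene','side'):
    im,P=cloud(n);a.append(im);np.savez('pics/'+n,im=im,P=P)
    h=cv2.cvtColor(im,cv2.COLOR_BGR2HSV).astype(int)
    for nm,m in(('red',((h[...,0]<6)|(h[...,0]>174))&(h[...,1]>160)&(h[...,2]>80)),('green',(abs(h[...,0]-65)<22)&(h[...,1]>100)&(h[...,2]>40))):
        k,l,st,c=cv2.connectedComponentsWithStats(m.astype(np.uint8))
        for i in range(1,k):
            if st[i,4]>25: print(n,nm,st[i],np.nanmedian(P[l==i],0).round(),np.nanmax(P[l==i],0).round())
cv2.imwrite('pics/a.png',cv2.resize(np.vstack(a),(450,600) if 0 else (400,600)))
cv2.imwrite('pics/s.png',a[0]);cv2.imwrite('pics/d.png',a[1])
print(r.sense())
E
```

```text
scene red [258 159  11  11  88] [561.   4. 209.] [568.  12. 218.]
scene green [ 80  36  13  12 121] [  161. -1283.   197.] [  184. -1263.   215.]
scene green [ 66  42  17  22 252] [  253. -1250.   175.] [  275. -1230.   216.]
scene green [78 86 12  4 35] [  254. -1243.    14.] [  275. -1228.    23.]
scene green [266 188  22  34 602] [536.  32.  84.] [599.  50. 106.]
side red [298 198  16   9  45] [439. -52.  17.] [453. -32.  20.]
side green [270 189  14   8  57] [509.   2.  97.] [534.  19. 101.]
{'time': 0.1, 'joint_pos': array([-4.89437643e+00,  7.51219617e+00,  8.53236638e+01, -1.49541940e-04,
        8.72612163e+01, -4.89268857e+00]), 'qd': array([-0.07340959, -0.11066829, -0.17570072, -0.06173134, -0.01622543,
        0.1014426 ]), 'joint_efforts': array([ 1.52257860e-03, -5.70947063e+01, -5.01941299e+01, -1.80579236e-04,
        8.16394575e-03,  5.26326357e-05]), 'tool_pos': array([5.99501933e+02, 5.02478781e-02, 2.30328593e+02]), 'tcp_rot': array([-1.79903265e+02, -8.13080020e-03,  8.99983125e+01]), 'ft_force': array([-0.91499843, -0.25593517, -0.61974238]), 'wrist_torque': array([-0.04460996,  0.01423515, -0.03489103]), 'grip_force': 0.0, 'finger_gap': 85.32996679337909}
```

View pics/s.png

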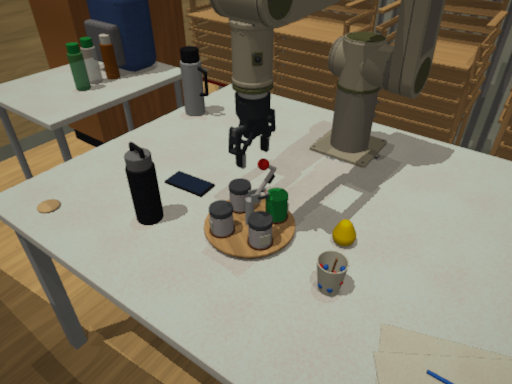

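View pics/d.png

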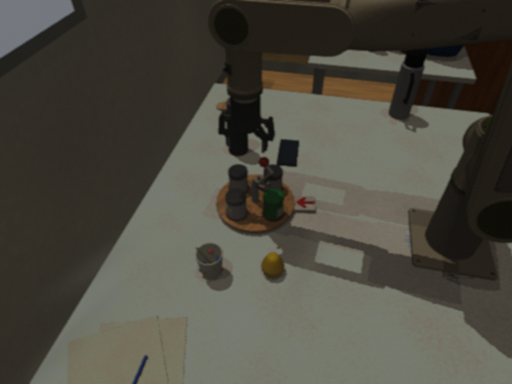

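The scene view shows the carousel at about (250,225), with the raised knob at (263,164) and the green tin at (277,205). In the side view the red arrow is at (305,202), pointing to the disc centre at about (256,203). Next I fit the axis.

```bash
python3 - <<'E'
from h import *
for n in('scene','side'):
    f=np.load(f'pics/{n}.npz');im,P=f['im'],f['P']
    h=cv2.cvtColor(im,cv2.COLOR_BGR2HSV).astype(int)
    near=(np.hypot(P[...,0]-570,P[...,1])<190)
    m=near&(P[...,2]>17)&(P[...,2]<28)&(h[...,1]>90)&(h[...,0]>6)&(h[...,0]<25)
    q=P[m][:,:2].astype(np.float32)
    print(n,'disc',len(q),cv2.minEnclosingCircle(q),cv2.fitEllipse(cv2.convexHull(q)))
    lid=near&(P[...,2]>97)&(P[...,2]<104)
    k,l,st,c=cv2.connectedComponentsWithStats(lid.astype(np.uint8))
    for i in range(1,k):
        if st[i,4]>20: print('lid',st[i],np.median(P[l==i],0).round(1),cv2.minEnclosingCircle(P[l==i][:,:2].astype(np.float32)),im[l==i].mean(0).round())
    up=near&(P[...,2]>130)&(P[...,2]<222)
    for v in range(384):
        if n=='scene' and up[v,240:300].any() and v%4==0 and v>155: print(v,np.nanmean(P[v,240:300][up[v,240:300]],0).round())
    rd=near&((h[...,0]<8)|(h[...,0]>172))&(h[...,1]>130)&(P[...,2]<30)
    print('arrow',P[rd].mean(0))
E
```

```text
scene disc 1966 ((588.1131591796875, -20.79668426513672), 123.46790313720703) ((590.0405883789062, -20.400676727294922), (237.68963623046875, 245.4346160888672), 37.547813415527344)
lid [228 178  23  14 239] [545.5 -87.3 101.1] ((543.4010620117188, -88.703125), 31.34457778930664) [64. 65. 65.]
lid [267 187  21  15 243] [521.3  22.2 101. ] ((519.9854125976562, 18.677536010742188), 31.797883987426758) [41. 88. 29.]
lid [245 199  16   5  39] [588.5 -12.6 101.3] ((582.0313720703125, -14.434263229370117), 19.798330307006836) [85. 91. 92.]
lid [208 200  25  16 295] [652.8 -65.1 101.2] ((649.6864013671875, -65.69759368896484), 32.05659103393555) [66. 68. 67.]
lid [248 210  25  18 329] [630.4  43.  101.1] ((628.3548583984375, 42.10224151611328), 31.150758743286133) [58. 60. 60.]
160 [556.  -2. 216.]
164 [560.   2. 208.]
168 [550.   8. 193.]
172 [537.  10. 176.]
176 [540.   9. 165.]
180 [547.   6. 154.]
184 [556.  -1. 144.]
188 [562.  -5. 133.]
arrow [nan nan nan]
side disc 1574 ((580.3067016601562, -21.629135131835938), 128.27882385253906) ((584.6098022460938, -20.609302520751953), (245.19204711914062, 248.97213745117188), 122.31074523925781)
lid [228 164  19  14 145] [650.6 -62.8  98.3] ((652.3125610351562, -62.51140594482422), 30.67921257019043) [32. 35. 35.]
lid [268 164  14  13  89] [534.7 -92.1  98.2] ((539.7816772460938, -89.44684600830078), 29.250036239624023) [31. 33. 34.]
lid [225 188  21  16 199] [628.3  46.7  98.4] ((628.0640258789062, 44.30573272705078), 31.284006118774414) [30. 33. 35.]
lid [263 188  20  15 173] [522.4  22.8  98.6] ((521.2109375, 20.735435485839844), 30.185443878173828) [18. 39. 18.]
arrow [435.15377465 -51.23534546  16.23075038]<stdin>:17: RuntimeWarning: Mean of empty slice.
  ret = um.true_divide(
```

Request:
jog_arm(
  rows=[
    [[0, -45, -70], [0, 0, -0.995]],
    [[0, -45, -70], [0, 0, -0.995]],
    [[0, -45, -70], [0, 0, -0.995]],
    [[0, -45, -70], [0, 0, -0.995]],
    [[0, -45, -70], [0, 0, -0.995]],
    [[0, -45, -70], [0, 0, -0.995]],
    [[0, -45, -70], [0, 0, -0.995]],
    [[0, -45, -70], [0, 0, -0.995]],
    [[0, -45, -70], [0, 0, -0.995]],
  ],
)

```text
time: 1.0
tool_pos: [554.8, 0.1, 300.9]
tcp_rot: [-180.0, -0.0, 146.8]
ft_force: [0.2, 0.0, 0.5]
finger_gap: 85.3
grip_force: 0.0
```

```bash
python3 - <<'E'
from h import *
a=[]
for n in('wrist','side','scene'):
    im,P=cloud(n);np.savez('pics/1'+n,im=im,P=P);a.append(im)
    h=cv2.cvtColor(im,cv2.COLOR_BGR2HSV).astype(int)
    near=(np.hypot(P[...,0]-570,P[...,1])<190)
    m=near&((h[...,0]<8)|(h[...,0]>172))&(h[...,1]>130)&(h[...,2]>50)
    k,l,st,c=cv2.connectedComponentsWithStats(m.astype(np.uint8))
    for i in range(1,k):
        if st[i,4]>15:
            q=P[l==i];print(n,'red',st[i],np.median(q,0).round(1),q.min(0).round(),q.max(0).round())
            if q[:,2].min()>120:
                A=np.c_[2*q,np.ones(len(q))];
                from scipy.optimize import least_squares
                s=least_squares(lambda c:np.linalg.norm(q-c,axis=1)-15,q.mean(0)-[0,0,10],loss='soft_l1');print('sphere',s.x.round(1))
    lid=near&(P[...,2]>96)&(P[...,2]<104)
    k,l,st,c=cv2.connectedComponentsWithStats(lid.astype(np.uint8))
    for i in range(1,k):
        if st[i,4]>60: print(n,'lid',st[i],np.round(cv2.minEnclosingCircle(P[l==i][:,:2].astype(np.float32))[0],1),im[l==i].mean(0).round())
cv2.imwrite('pics/w1.png',a[0]);s=r.sense();print(s['tool_pos'],s['tcp_rot'],s['joint_pos'])
E
```

```text
wrist red [156  97  32  31 432] [435.6 -53.7  17.9] [402. -75.  13.] [455. -31.  20.]
wrist red [231 183  32  34 834] [549.7  -1.  212.8] [537. -47.  22.] [623.  11. 218.]
wrist lid [ 222  117   51   50 1872] [519.   18.6] [ 63. 114.  66.]
wrist lid [ 164  181   48   45 1679] [541.5 -89.1] [75. 79. 82.]
wrist lid [ 284  181   48   46 1687] [626.7  40.7] [74. 78. 82.]
wrist lid [ 226  237   44   41 1415] [649.3 -66.8] [77. 81. 83.]
side red [259 157   9   7  49] [554.2   4.7 210.9] [543.  -6. 205.] [566.  11. 217.]
sphere [555.5  -1.8 200.4]
side red [297 197  17  10  69] [438.2 -52.3  16.4] [406. -70.  10.] [456. -30.  20.]
side lid [228 164  19  14 178] [653.6 -62.8] [34. 36. 36.]
side lid [268 164  15  14 107] [544.9 -86.7] [33. 35. 36.]
side lid [225 188  21  16 224] [630.   45.6] [31. 34. 35.]
side lid [263 188  21  16 231] [522.2  20.8] [22. 50. 21.]
scene red [258 159  11  11  96] [560.9   3.3 209.9] [546.  -9. 194.] [568.  12. 220.]
sphere [552.7  -4.1 203.8]
scene lid [228 178  23  14 250] [543.2 -88.2] [65. 67. 67.]
scene lid [267 187  21  16 253] [520.2  19.2] [ 47. 101.  32.]
scene lid [208 200  25  16 306] [650.  -67.2] [64. 66. 66.]
scene lid [247 210  26  18 342] [629.1  41.2] [57. 60. 59.]
[5.54946972e+02 2.52574150e-02 3.01142702e+02] [-1.79992450e+02 -1.56283341e-02  1.46903525e+02] [-5.29149426e+00 -5.77863052e-01  8.64122547e+01  6.13488801e-04
  9.41829540e+01 -6.21949757e+01]
```

View pics/w1.png

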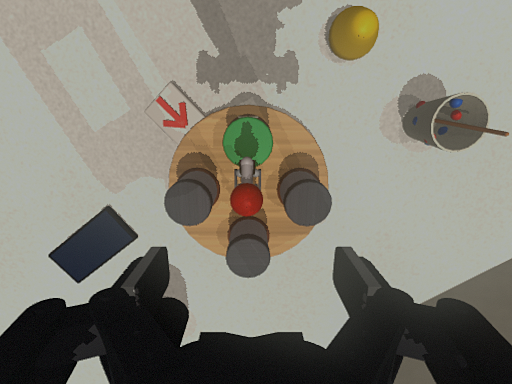

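The wrist view shows the green tin at (247,142), the red knob at (247,200) with the bar in the closing plane's middle, and the arrow at (172,112). I'll measure the ball and the arrow direction more finely.

```bash
cat >> h.py <<'E'
def meas(im,C,D):
    "arrow direction from axis by rays onto z=15; C camera centre, D world ray per pixel"
    h=cv2.cvtColor(im,cv2.COLOR_BGR2HSV).astype(int)
    G=C+D*((15-C[2])/D[...,2])[...,None]
    m=(np.hypot(G[...,0]-435,G[...,1]+53)<50)&((h[...,0]<8)|(h[...,0]>172))&(h[...,1]>110)&(h[...,2]>50)
    q=G[m][:,:2]
    return q,m
def rays(n,s=None):
    from scipy.spatial.transform import Rotation as R
    p=r.camera_params(n)
    if n=='wrist':
        s=s or r.sense();T=np.eye(4);T[:3,:3]=R.from_euler('xyz',s['tcp_rot'],degrees=True).as_matrix();T[:3,3]=s['tool_pos'];T=T@p['tool_from_camera']
    else:T=p['pose']
    v,u=np.mgrid[:384,:512]
    D=np.stack([(u-p['cx'])/p['fx'],(v-p['cy'])/p['fy'],np.ones_like(u)],-1)@T[:3,:3].T
    return T[:3,3],D
E
python3 - <<'E'
from h import *
from scipy.optimize import least_squares
f=np.load('pics/1wrist.npz');im,P=f['im'],f['P']
C,D=rays('wrist')
q,m=meas(im,C,D)
c=q.mean(0);w,V=np.linalg.eigh(np.cov((q-c).T));v=V[:,1]
for ax in((584.2,-24.1),(584.8,-23.3)):
    d=c-ax;print('arrow',len(q),c,np.degrees(np.arctan2(d[1],d[0]))%360,'pca',np.degrees(np.arctan2(v[1],v[0]))%180)
ball=(P[...,2]>195)&(P[...,2]<222)&(im[...,2]>2*im[...,1].astype(int))
b=P[ball];s=least_squares(lambda c:np.linalg.norm(b-c,axis=1)-15,b.mean(0)-[0,0,10],loss='soft_l1');print(len(b),s.x,b.max(0))
# centre by silhouette rays at z=202
vv,uu=np.where(ball);uc=(uu.min()+uu.max())/2;vc=(vv.min()+vv.max())/2
d=D[int(round(vc)),int(round(uc))];print(C+d*(202-C[2])/d[2])
E
```

```text
arrow 458 [432.7485747  -53.53748443] 190.9993837711385 pca 12.721766991029057
arrow 458 [432.7485747  -53.53748443] 191.2473087538295 pca 12.721766991029057
828 [552.51235084  -3.41645759 201.83460529] [565.67513637  11.483339   218.07685601]
[553.15916557  -3.65516874 202.        ]
```

Request:
jog_arm(
  rows=[
    [[0, -4, 20], [0, 0, 0]],
    [[0, -4, 45], [0, 0, 0]],
    [[0, -4, 70], [0, 0, 0]],
    [[0, -4, 90], [0, 0, 0]],
    [[0, -4, 105], [0, 0, 0]],
    [[0, -4, 118], [0, 0, 0]],
    [[0, -4, 118], [0, 0, 0]],
  ],
  grip=85,
)

```text
time: 1.85
tool_pos: [551.8, -3.2, 181.3]
tcp_rot: [-179.9, -0.2, 147.0]
ft_force: [-0.4, 0.4, -0.3]
finger_gap: 84.6
grip_force: 0.0
```

Request:
jog_arm(
  rows=[
    [[0, 0, 0], [0, 0, 0]],
    [[0, 0, 0], [0, 0, 0]],
    [[0, 0, 0], [0, 0, 0]],
    [[0, 0, 0], [0, 0, 0]],
    [[0, 0, 0], [0, 0, 0]],
    [[0, 0, 0], [0, 0, 0]],
    [[0, 0, 0], [0, 0, 0]],
    [[0, 0, 0], [0, 0, 0]],
  ],
  grip=20,
  force=30,
)

```text
time: 2.65
tool_pos: [553.3, -3.4, 184.3]
tcp_rot: [180.0, 0.1, 147.0]
ft_force: [-2.4, 0.2, 5.1]
finger_gap: 28.1
grip_force: 29.4
```

```bash
python3 - <<'E'
from h import *
s=r.sense();print(s['tool_pos'],s['tcp_rot'],s['ft_force'],s['finger_gap'],s['grip_force'])
im,_=r.snapshot('wrist');cv2.imwrite('pics/w2.png',im)
E
```

```text
[553.28568503  -3.41757441 184.29890685] [1.79964823e+02 7.58406594e-02 1.47006844e+02] [-2.44458811  0.17519537  5.11628391] 28.10867536732152 29.40292865037918
```

View pics/w2.png

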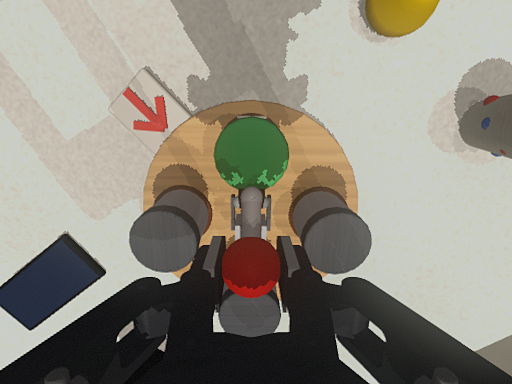

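The ball sits centred between the pads at (251,268), gripped at 29 N. I swing it down along the arc.

Request:
jog_arm(
  rows=[
    [[3.6, 0, 0.8], [0, 0, 0]],
    [[7.2, 0, 1.7], [0, 0, 0]],
    [[11.6, 0, 3.1], [0, 0, 0]],
    [[16, 0, 4.6], [0, 0, 0]],
    [[20.2, 0, 6.4], [0, 0, 0]],
    [[24.4, 0, 8.4], [0, 0, 0]],
    [[28.4, 0, 10.6], [0, 0, 0]],
    [[32.4, 0, 13], [0, 0, 0]],
    [[36.2, 0, 15.6], [0, 0, 0]],
    [[39.9, 0, 18.4], [0, 0, 0]],
  ],
)

```text
time: 3.7
tool_pos: [519.0, 18.6, 164.5]
tcp_rot: [-180.0, -0.0, 147.0]
ft_force: [1.0, -0.6, 1.6]
finger_gap: 28.0
grip_force: 30.0
```

Request:
jog_arm(
  rows=[
    [[3.5, 0, 3], [0, 0, 0]],
    [[7, 0, 6], [0, 0, 0]],
    [[10.2, 0, 9.4], [0, 0, 0]],
    [[13.3, 0, 12.8], [0, 0, 0]],
    [[16.1, 0, 16.4], [0, 0, 0]],
    [[18.9, 0, 20.1], [0, 0, 0]],
    [[21.3, 0, 24], [0, 0, 0]],
    [[23.7, 0, 28], [0, 0, 0]],
    [[25.7, 0, 32.1], [0, 0, 0]],
    [[27.7, 0, 36.3], [0, 0, 0]],
  ],
)

```text
time: 4.7
tool_pos: [495.8, 33.6, 128.1]
tcp_rot: [-180.0, -0.0, 147.0]
ft_force: [-0.1, 0.8, 3.4]
finger_gap: 28.1
grip_force: 31.0
```

Request:
jog_arm(
  rows=[
    [[0, 0, 1], [0, 0, 0]],
    [[0, 0, 2], [0, 0, 0]],
    [[0, 0, 2], [0, 0, 0]],
    [[0, 0, 2], [0, 0, 0]],
  ],
)

```text
time: 5.1
tool_pos: [495.1, 33.9, 126.1]
tcp_rot: [-180.0, -0.1, 147.0]
ft_force: [-4.3, 3.2, 3.4]
finger_gap: 28.2
grip_force: 31.1
```

```bash
python3 - <<'E'
from h import *
from scipy.optimize import least_squares
a=[]
for n in('scene','side','wrist'):
    im,P=cloud(n);a.append(im)
    b=P[(P[...,2]>125)&(P[...,2]<175)&(im[...,2]>2.2*im[...,1])&(np.hypot(P[...,0]-496,P[...,1]-34)<30)]
    if len(b)<5: print(n,len(b));continue
    s=least_squares(lambda c:np.linalg.norm(b-c,axis=1)-15,b.mean(0)-[0,0,8],loss='soft_l1');print(n,len(b),s.x.round(1),b.max(0).round(1))
cv2.imwrite('pics/m.png',np.hstack([cv2.resize(a[0][150:250,200:310],(400,364),interpolation=2),cv2.resize(a[2],(400,364))]))
print(r.sense()['ft_force'])
E
```

```text
scene 45 [497.6  33.9 149.7] [519.7  45.8 174.2]
side 35 [499.7  34.8 147.1] [496.3  49.  163.1]
wrist 3013 [496.4  33.2 147.3] [510.3  48.3 169. ]
[-5.58754387  3.08386198  2.72913641]
```

View pics/m.png

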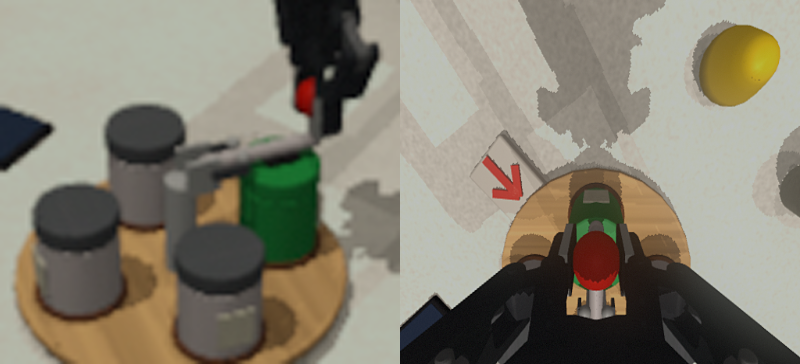

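Left: the bar lies nearly level over the green tin, stem in the fingers. Right: the ball at (597,260) is between the pads. I press further to confirm the stop.

Request:
jog_arm(
  rows=[
    [[0, 0, 1], [0, 0, 0]],
    [[0, 0, 2], [0, 0, 0]],
    [[0, 0, 3], [0, 0, 0]],
    [[0, 0, 3], [0, 0, 0]],
    [[0, 0, 3], [0, 0, 0]],
  ],
)

```text
time: 5.75
tool_pos: [495.8, 34.5, 124.8]
tcp_rot: [179.9, -0.1, 147.0]
ft_force: [-9.8, 5.9, 13.5]
finger_gap: 28.1
grip_force: 32.0
```

Request:
jog_arm(
  rows=[
    [[1, 0, 0], [0, 0, 0]],
    [[2, 0, 1], [0, 0, 0]],
    [[2, 0, 1], [0, 0, 0]],
    [[2, 0, 1], [0, 0, 0]],
  ],
)

```text
time: 6.15
tool_pos: [495.9, 34.8, 124.7]
tcp_rot: [179.9, 0.1, 147.0]
ft_force: [-2.8, 2.1, 13.8]
finger_gap: 28.0
grip_force: 31.9
```

```bash
python3 - <<'E'
from h import *
from scipy.optimize import least_squares
s=r.sense();print(s['tool_pos'],s['ft_force'],s['wrist_torque'])
im,P=cloud('wrist')
b=P[(P[...,2]>125)&(P[...,2]<175)&(im[...,2]>2.2*im[...,1])&(np.hypot(P[...,0]-496,P[...,1]-34)<30)]
q=least_squares(lambda c:np.linalg.norm(b-c,axis=1)-15,b.mean(0)-[0,0,8],loss='soft_l1');print(q.x.round(1))
E
```

```text
[495.85225304  34.76282231 124.66982285] [-2.83890933  2.14332026 13.84556591] [0.29959323 0.34319823 0.02054456]
[496.7  34.2 146.7]
```

The bar is firmly on its stop under 14 N. I ease the load and turn 44.4° counterclockwise in two calls.

Request:
jog_arm(
  rows=[
    [[-0.1, -4.1, -1], [0, 0, -0.0388]],
    [[-0.3, -8.1, -2], [0, 0, -0.0775]],
    [[-0.7, -12.2, -3], [0, 0, -0.1162]],
    [[-1.3, -16.2, -3], [0, 0, -0.155]],
    [[-2, -20.2, -3], [0, 0, -0.1937]],
    [[-2.8, -24.2, -3], [0, 0, -0.2325]],
    [[-3.8, -28.1, -3], [0, 0, -0.2712]],
    [[-5, -32, -3], [0, 0, -0.31]],
    [[-6.3, -35.9, -3], [0, 0, -0.3487]],
    [[-7.8, -39.7, -3], [0, 0, -0.3875]],
  ],
)

```text
time: 7.2
tool_pos: [480.3, -3.4, 125.8]
tcp_rot: [180.0, 0.1, 169.3]
ft_force: [4.0, -0.2, -1.4]
finger_gap: 28.0
grip_force: 31.1
```

Request:
jog_arm(
  rows=[
    [[-0.1, -4.1, 0.5], [0, 0, -0.0388]],
    [[-0.3, -8.1, 1], [0, 0, -0.0775]],
    [[-0.7, -12.2, 1], [0, 0, -0.1162]],
    [[-1.3, -16.2, 1], [0, 0, -0.155]],
    [[-2, -20.2, 1], [0, 0, -0.1937]],
    [[-2.8, -24.2, 1], [0, 0, -0.2325]],
    [[-3.8, -28.1, 1], [0, 0, -0.2712]],
    [[-5, -32, 1], [0, 0, -0.31]],
    [[-6.3, -35.9, 1], [0, 0, -0.3487]],
    [[-7.8, -39.7, 1], [0, 0, -0.3875]],
  ],
)

```text
time: 8.2
tool_pos: [479.9, -43.8, 125.2]
tcp_rot: [-180.0, 0.0, -168.5]
ft_force: [-2.3, 0.9, 6.4]
finger_gap: 28.4
grip_force: 31.5
```

Request:
jog_arm(
  rows=[
    [[0, 0, 0], [0, 0, 0]],
    [[0, 0, 0], [0, 0, 0]],
    [[0, 0, 0], [0, 0, 0]],
  ],
)

```text
time: 8.5
tool_pos: [479.9, -43.9, 125.2]
tcp_rot: [-180.0, 0.0, -168.6]
ft_force: [-2.4, -1.2, 5.6]
finger_gap: 28.3
grip_force: 31.5
```

```bash
python3 - <<'E'
from h import *
s=r.sense();print(s['tool_pos'],s['tcp_rot'],s['ft_force'])
for n in('wrist','side','scene'):
    C,D=rays(n);im,P=cloud(n)
    if n=='wrist':cv2.imwrite('pics/w5.png',im)
    if n=='side':cv2.imwrite('pics/s5.png',cv2.resize(im[140:250,190:340],(600,440),interpolation=2))
    if n!='scene':
        q,m=meas(im,C,D);c=q.mean(0);d=c-[584.4,-23.6];print(n,'arrow',len(q),c.round(1),np.degrees(np.arctan2(d[1],d[0]))%360)
    lid=(np.hypot(P[...,0]-584,P[...,1]+24)<125)&(P[...,2]>96)&(P[...,2]<104)
    k,l,st,cc=cv2.connectedComponentsWithStats(lid.astype(np.uint8))
    for i in range(1,k):
        if st[i,4]>60:
            (x,y),rad=cv2.minEnclosingCircle(P[l==i][:,:2].astype(np.float32));print(n,st[i],round(x,1),round(y,1),round(rad,1),np.degrees(np.arctan2(y+23.6,x-584.4))%360)
E
```

```text
[479.89404585 -43.89223693 125.16344802] [-1.79962592e+02  2.35853398e-02 -1.68603718e+02] [-2.35944259 -1.15951418  5.56298274]
wrist arrow 1181 [432.8 -53.4] 191.1328796973369
wrist [223 227  55  29 735] 487.9 -42.5 18.5 191.08768932464568
wrist [222 290  19  17  80] 531.9 -46.9 9.1 203.90051880798032
wrist [259 290  21  17  80] 526.8 -21.6 9.1 177.98512734404162
wrist [117 325  17  17 103] 577.7 -118.2 8.7 265.9523092648408
wrist [124 339  42  45 481] 600.0 -102.2 28.1 281.22514472428
wrist [336 339  42  45 481] 568.4 56.6 27.4 101.26223296170707
side arrow 38 [427.1 -56.9] 191.96334109017445
side [246 160  19  13 165] 600.6 -95.3 32.6 282.74445241608134
side [219 175  20  15 210] 664.0 -6.8 32.4 11.929171792209146
side [271 182  20   9 116] 508.2 -30.5 29.3 185.20882578895063
side [243 194  21  15 242] 572.9 55.3 30.5 98.2693512099735
scene [260 179  13  14  94] 508.4 -32.4 30.3 186.58484693616055
scene [211 186  24  15 268] 600.4 -100.5 31.4 281.7633831445438
scene [265 201  24  17 310] 572.5 51.9 32.3 98.9560122108363
scene [223 210  25  17 338] 662.7 -9.3 31.0 10.367606222525442
```

View pics/w5.png

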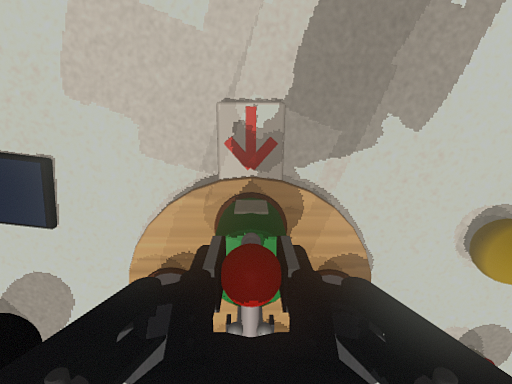

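View pics/s5.png

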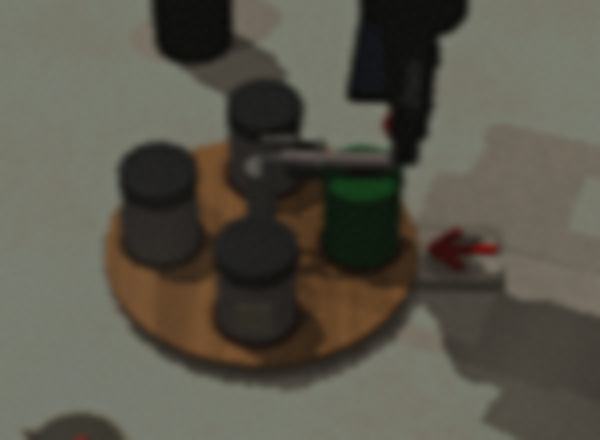

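The wrist view puts the arrow (251,140), tin lid and knob (251,275) on one line: the arrow is at 191.1° and the tin at about 191.1°. The side view shows the bar level over the green tin, so I hand in.

```bash
python3 -c "
from bench import r
s=r.sense();print(s['time'],s['finger_gap'],s['qd'].round(2));print(r.hand_in())"
```

```text
8.65 28.069217544267165 [ 0.    0.04  0.07 -0.01 -0.04  0.03]
the job is handed in; nothing more can be done
None
```

I handed the job in at 8.65 s, with the keeper bar pressed down onto its stop over the green tin, the tin at the red arrow to within about half a degree by camera, and the gripper still holding the red knob. The snap into the clip is inferred from the 14 N I pressed with and the bar not moving further, and the flask, cup, pear and phone were not touched.

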